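Clear a sloping test plate and hold a sprung probe on its ring

ROBOT

A 6-joint arm with a two-finger parallel gripper is mounted at the origin on the work surface; the furniture and walls round the work are solid. World frame = base frame: x ahead of the robot, y to its left, z up, the work surface at z = 0. Lengths are in m, angles in rad, forces in N, time in s.
With the tool pointing down it reaches from about 0.275 to 0.75 m from the base axis. Payload 10.2 kg.
Tool frame: the origin (TCP) lies midway between the tips of the shut fingers; the grasp point (between the pads) lies 19 mm behind it; z points along the fingers, y is the line along which they close (so a half turn about z gives the same grasp; the last joint's range is limited). The gripper opens to 88 mm and grips with 3 to 60 N. Pads are 18 mm wide; open, the fingers measure 123 mm over their backs; the gripper's body (75 mm by 187 mm) begins 45 mm behind the grasp point.
Start: joints at [1.106, 0.313, 1.498, -0, 1.331, -0.223], TCP at [0.126, 0.51, 0.239] pointing down, gripper open.
Joint ranges: [-2.94, 2.94], [-0.97, 2.17], [0.19, 2.56], [-1.23, 4.37], [0.02, 3.11], [-2.88, 2.88]. Speed limits (rad/s): [2.39, 2.39, 3.01, 3.14, 3.14, 3.14].

INTERFACE

Orientations are given as [roll, pitch, yaw] about the fixed x, y, z axes, in that order (R = Rz(yaw) Ry(pitch) Rx(roll)).
In Python, from workcell import ctrl gives the robot as it stands. The module is installed in compiled form; this text tells all that it offers.
- The arm moves only by the shell command python3 -m handwheel 'ROWS' [OPENING]. ROWS is a JSON object of lists of equal length, an entry for each row: "travel": the shift along the world's x, y, z in mm, a list of three; "twist": the turn, a rotation vector about the world's x, y, z in rad, a list of three. In form: {"travel": [[dx, dy, dz], ...], "twist": [[wx, wy, wz], ...]}. A call has 1 to 5 rows; each row shifts and turns the commanded pose from where the row before left it; what a row does not reach is not made up. A row lasts 1/10 s, in which the tool goes at most 50 mm and 8.59 degrees, less where a joint would pass 70% of its speed; a pose out of reach is approached as far as the arm can. A call with a gripper value outside its range is refused whole. OPENING is the finger opening in mm, from 0 to 88.1, set as the call begins (- or left out, the last holds). The fingers move at their own pace and stop on an object; the grip force is fixed at half the most. Time passes only in rows, so rows that do not move let the fingers close. It gives the time, the measured TCP pose, the force, the opening and the grip force at its end, in the units of the state.
- ctrl.read_state(): the state, without advancing time (a new reading comes with each control period).
- ctrl.camera(name): name is "scene" or "top" or "wrist"; returns a dict with "image" (420x560x3 uint8, blue, green, red), "fx", "fy", "cx", "cy" (pixels), "eye" and "rotation" of the camera in the world; the wrist camera has in their place "mount" (4x4, takes a point from camera to tool coordinates, whose origin is the TCP and whose axes are the flange's). Camera axes: x right, y down, z forward; pixel columns grow to the right and rows downward; lengths in m; the calibration is good to about 2 mm. A picture is of the moment at which its call begins: read the wrist's pose just before it. There is no depth.
- ctrl.hand_in(): hands the job in; it is judged then, once.
The state is a dict: "time_s": time; "qpos": joint angles; "joint_vel": joint speeds; "joint_efforts": joint torques, N m; "tool_pos": TCP position; "eef_rot": TCP orientation; "contact_force": force on the tool from outside, world axes, zero at the start; "moment": the same for the moment, N m; "gripper_width": opening from 0.0 (shut) to 1.0 (fully open); "gripper_force": force on a finger pad.
Only numpy, scipy, OpenCV 4.12 (cv2) and the standard library are available. Lean on these libraries where they do the work, as an engineer would, in place of code of your own. Each camera call takes 0.05 s, during which the arm holds its last target. There are 200 camera calls.

TASK

Holding the scraper block, sweep the three loose metal offcuts down the sloping test plate into the trough at its low edge (they are sharp: keep the fingers off them), then stand the block back upright on the bench. Then take the sprung probe out of its stand and finish holding it in the hand, square to the sloping plate, its tip inside the engraved ring and pressed lightly so that the sprung tip is about half in; do not bottom it out hard. Leave the tape roll, the solder reel and the black puck where they are.

Things in the scene. Friction and masses are not known exactly. Their poses are not given: they have to be found in the camera images.
- plate: Fixed fixture: bare aluminium plate 140 x 124 mm on a grey base, sloping 0.30 rad, low edge towards the robot. Origin: centre of its top face, 61 mm above the bench; x up the slope (open low edge at x = -0.070, open high edge at +0.070, base ends there), y across, z square out of the plate. Side rails 5 mm high at y = +-0.057 to 0.062. The low edge is 40 mm above the bench.
- ring (a point): centre of the engraved dark ring (inner radius 8 mm, outer 10 mm) flush on the plate's top face, at x = -0.005, y = 0 in the plate's axes
- trough (a point): centre of the floor of the open grey trough below the plate's low edge: inside about 53 mm (away from the edge) x 116 mm (along it), floor 10 mm, front wall 19 mm and end walls 24 mm above the bench
- offcut_angle: loose steel L-shaped offcut 14 x 10 x 9 mm, 12 g; origin at the centre of its underside. The three offcuts start on the plate, x from -0.040 to +0.020 and y from -0.029 to +0.029 in the plate's axes, and stay put by friction.
- offcut_channel: loose steel U-shaped offcut 14 x 10 x 9 mm, 12 g; origin at the centre of its underside
- offcut_bar: loose steel square-bar offcut 13 x 9 x 9 mm, 12 g; origin at the centre of its underside
- scraper: scraper block standing on the bench, 100 to 210 g: grey base 28 (x) x 90 (y) x 22 (z) mm with flat sides, on it a black grip rib 18 (x) x 60 (y) mm from z = 0.022 to 0.056. Origin: centre of the underside, z up. It starts left of the fixture.
- stand: fixed grey plastic probe stand, right of the fixture, block 50 x 50 x 50 mm with a 21 mm hole down through it; origin: centre of the underside
- probe: sprung probe, loose, about 100 g, upright in the stand's hole, point down, hung by its flange. Origin on its axis at the flange's underside (50 mm above the bench); z along the axis, away from the point. Flange 34 mm dia x 5 mm; black square grip 22 x 22 mm (sides along x, y) at z = 0.005 to 0.085, cap to 0.091. Below: nose 14 mm dia to z = -0.026, sprung brass tip 6 mm dia to z = -0.043.
- probe_tip (a point): end of the probe's sprung tip (moves with it)
- plunger (a joint): how far the sprung tip is pushed into the probe, m: 0 out, 0.010 fully in; the spring gives about 1.2 N at 0, 2.7 N half in, 4.2 N fully in
- tape: bystander: roll of tape 66 mm diameter, 19 mm high, left of the fixture; origin: centre of the underside
- solder: bystander: solder reel 58 mm diameter, 38 mm high, behind the fixture; origin: centre of the underside
- puck: bystander: round black puck 72 mm diameter, 21 mm high, right of the fixture; origin: centre of the underside

How it is judged:
On the way, in this order (a step that is already met when the one before it is completed fails the run):
1. all three offcuts are in the trough while the scraper block is in the hand (height (world z) of each of offcut_angle, offcut_channel, offcut_bar below 0.03 m and x of offcut_angle in the frame of plate between -0.134 and -0.06 m and y of offcut_angle in the frame of plate between -0.066 and 0.066 m and x of offcut_channel in the frame of plate between -0.134 and -0.06 m and y of offcut_channel in the frame of plate between -0.066 and 0.066 m and x of offcut_bar in the frame of plate between -0.134 and -0.06 m and y of offcut_bar in the frame of plate between -0.066 and 0.066 m and contact force between the fingers and scraper above 1 N), for 0.2 s.
2. the scraper block stands on the bench, let go (height (world z) of scraper below 0.006 m and angle between scraper's own z axis and vertical below 0.1 rad and contact force between the fingers and scraper below 0.1 N), for 0.2 s.
3. the held probe's tip is in the ring, square and lightly pressed (distance between probe_tip and ring below 0.008 m and angle between the z axis of probe and the z axis of plate, either way round below 0.12 rad and value of joint plunger between 0.0015 and 0.009 m and contact force between probe and plate between 0.8 and 8 N and contact force between the fingers and probe above 1 N and contact force between probe and stand below 0.1 N), for 0.3 s.
At the end, for the whole second after the job is handed in: Probe held in the hand, clear of its stand: tip on the plate within 8 mm of the ring's centre, axis within 0.12 rad of square, sprung tip 1.5 to 9 mm in, 0.8 to 8 N on the plate; the three offcuts in the trough; the scraper block upright on the bench (within 6 mm, 0.1 rad), let go (all of step 2 and all of step 3 and height (world z) of each of offcut_angle, offcut_channel, offcut_bar below 0.03 m and x of offcut_angle in the frame of plate between -0.134 and -0.06 m and y of offcut_angle in the frame of plate between -0.066 and 0.066 m and x of offcut_channel in the frame of plate between -0.134 and -0.06 m and y of offcut_channel in the frame of plate between -0.066 and 0.066 m and x of offcut_bar in the frame of plate between -0.134 and -0.06 m and y of offcut_bar in the frame of plate between -0.066 and 0.066 m); the arm keeps its last pose, push and grip.
It fails at once if the tape roll is moved by more than 2 cm (distance of tape from where it was at the start of the episode above 0.02 m).
It fails at once if the solder reel is moved by more than 2 cm (distance of solder from where it was at the start of the episode above 0.02 m).
It fails at once if the black puck is moved by more than 2 cm (distance of puck from where it was at the start of the episode above 0.02 m).
It fails at once if the fingers push an offcut (contact force between the fingers and offcut_angle above 0.5 N or contact force between the fingers and offcut_channel above 0.5 N or contact force between the fingers and offcut_bar above 0.5 N).
It fails at once if the probe is pressed hard on the plate (over 15 N) (contact force between probe and plate above 15 N).
It also fails if it takes over 72 s, if anything falls off the work surface, if the arm or the gripper's body presses on something with over 40 N, if the wrist force passes 120 N, or if a joint passes its speed limit or range.

## Working session

There is one attempt and no reset: what is moved stays moved. The work goes in short steps, Python scripts to look and compute and a shell command to move; the robot and the scene stay as the last step left them, time stands still between calls to the robot, and variables do not carry over. Pictures are saved under pics/ and viewed, at most 10 in all, crops included, and the job is handed in when it is done.

```bash
mkdir -p pics; cat > h.py <<'E'
import numpy as np, cv2, json, os
from workcell import ctrl
from scipy.spatial.transform import Rotation as R
def snap(n,f):
    s=ctrl.read_state(); c=ctrl.camera(n); cv2.imwrite('pics/'+f+'.png',c['image'])
    d={k:np.array(c[k]).tolist() for k in c if k!='image'}
    if n=='wrist':
        T=np.eye(4);T[:3,:3]=rot(s).as_matrix();T[:3,3]=s['tool_pos'];M=T@np.array(c['mount']);d['eye']=M[:3,3].tolist();d['rotation']=M[:3,:3].tolist()
    json.dump(d,open('pics/'+f+'.json','w'));return c
def rot(s): return R.from_euler('xyz',s['eef_rot'])
def ray(f,u,v):
    d=json.load(open('pics/'+f+'.json'));r=np.array(d['rotation'])@[(u-d['cx'])/d['fx'],(v-d['cy'])/d['fy'],1];return np.array(d['eye']),r
def pt(f,u,v,z):
    e,r=ray(f,u,v);return e+r*(z-e[2])/r[2]
def proj(f,p):
    d=json.load(open('pics/'+f+'.json'));q=np.array(d['rotation']).T@(np.array(p)-d['eye']);return np.array([d['fx']*q[0]/q[2]+d['cx'],d['fy']*q[1]/q[2]+d['cy']])
E
python3 - <<'E'
from h import *
for n in('top','scene'):
    snap(n,n); print(open(f'pics/{n}.json').read())
print(ctrl.read_state())
a=cv2.imread('pics/top.png');cv2.imwrite('pics/topb.png',cv2.resize(a,(800,600),interpolation=cv2.INTER_CUBIC))
E
```

```text
{"fx": 444.8924890161124, "fy": 444.8924890161124, "cx": 285.26831669019083, "cy": 205.56672897662904, "eye": [0.36198485938321934, 0.004022110498118742, 0.935557879368005], "rotation": [-2.9531556239146695, -0.001857920154904713, -1.5442640968464718]}
{"fx": 513.5961614210294, "fy": 513.5961614210294, "cx": 280.32148147272255, "cy": 212.45740920546427, "eye": [-0.029466790905476582, -0.47690420005620354, 0.4730109773718186], "rotation": [-2.052902113311924, -0.011240117665865412, -0.8999813078951939]}
{'time_s': 0.1, 'qpos': array([ 1.10556222e+00,  3.13374799e-01,  1.49834733e+00, -6.32169172e-06,
        1.33103713e+00, -2.23406278e-01]), 'joint_vel': array([ 1.77358323e-03, -2.32118252e-03, -2.23905480e-03, -7.89283197e-04,
       -4.57995707e-03, -2.44562897e-05]), 'joint_efforts': array([ 2.87310992e-03, -4.02808714e+01, -2.52645832e+01,  6.95335586e-02,
        3.41501925e-02, -2.53521637e-05]), 'tool_pos': array([0.12563819, 0.509512  , 0.23823335]), 'eef_rot': array([-3.14045368e+00, -2.52477710e-04,  2.89976619e+00]), 'contact_force': array([ 0.74308684,  0.91171962, -0.01303221]), 'moment': array([-0.04217482,  0.00788462, -0.03405456]), 'gripper_force': 0.0, 'gripper_width': 0.9965859320732704}
```

View pics/topb.png

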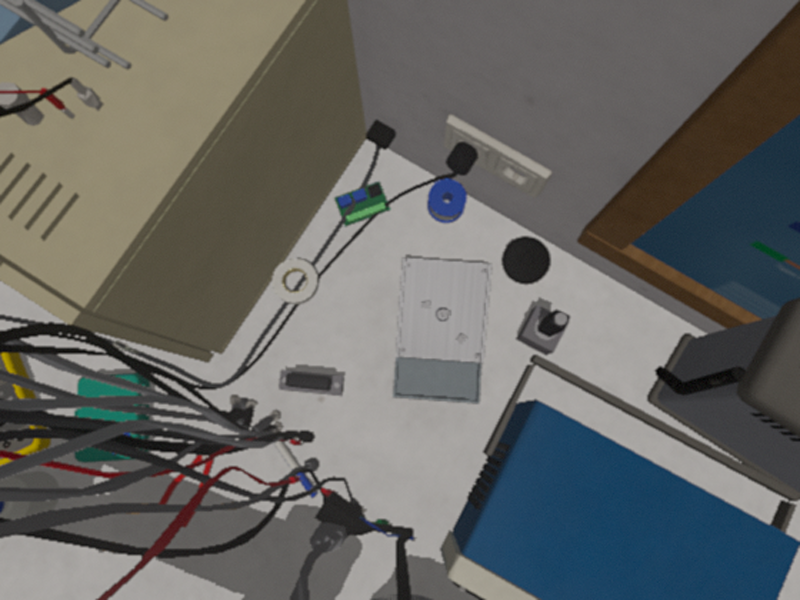

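View pics/scene.png

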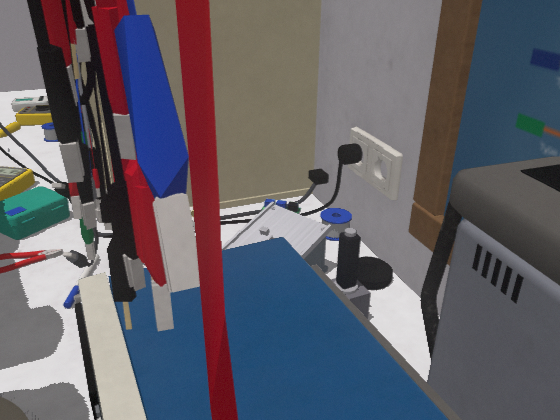

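```bash
sed -i "s/    json.dump(d,open/    else: d['rotation']=R.from_euler('xyz',d['rotation']).as_matrix().tolist()\n    json.dump(d,open/" h.py
python3 - <<'E'
from h import *
for n in('top',):
    d=json.load(open(f'pics/{n}.json'));d['rotation']=R.from_euler('xyz',d['rotation']).as_matrix().tolist();json.dump(d,open(f'pics/{n}.json','w'))
a=cv2.imread('pics/top.png')[150:294,190:382]+0
cv2.imwrite('pics/topc.png',cv2.resize(a,(800,600),interpolation=cv2.INTER_CUBIC))
# coarse
f=lambda u,v,z:print(u,v,pt('top',u/1.4286,v/1.4286,z).round(3))
f(312,381,.056);f(295,280,.019);f(447,200,.038);f(526,260,.021);f(443,314,.06);f(541,330,.05);f(540,380,0);f(480,402,.02)
E
```

```text
312 381 [0.404 0.135 0.056]
295 280 [0.553 0.173 0.019]
447 200 [ 0.676 -0.048  0.038]
526 260 [ 0.592 -0.167  0.021]
443 314 [ 0.501 -0.043  0.06 ]
541 330 [ 0.484 -0.182  0.05 ]
540 380 [ 0.417 -0.19   0.   ]
480 402 [ 0.383 -0.1    0.02 ]
```

View pics/topc.png

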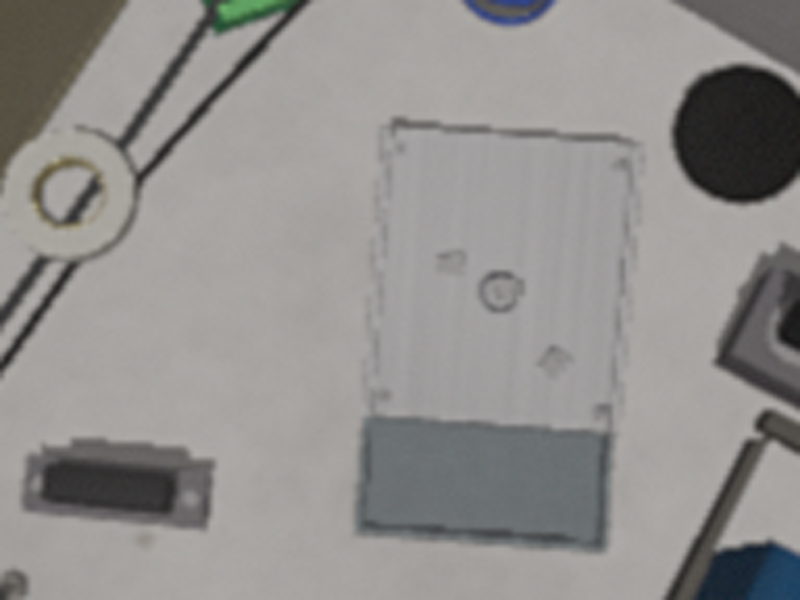

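```bash
python3 - <<'E'
from h import *
f=lambda t,u,v,z:print(t,pt('top',190+u/4.16667,150+v/4.16667,z).round(4))
f('plate hiL',385,122,.0817+.005);f('hiR',640,142,.0867);f('loL',372,415,.041);f('loR',610,431,.041);f('trough fl',358,534,.019);f('trough fr',606,550,.019)
f('ring',500,291,.0595);f('oc1',452,260,.068);f('oc2',553,360,.06);f('oc3',518,288,.068)
f('rib tl',45,460,.056);f('rib tr',178,470,.056);f('rib br',174,513,.056);f('rib bl',42,503,.056)
f('base br',208,528,.022);f('base bl',24,511,.022);f('base tr',214,460,.022)
f('stand l',717,358,.05)
c=ctrl.camera('wrist');print(np.round(c['mount'],3),c['fx'])
E
```

```text
plate hiL [0.5762 0.0138 0.0867]
hiR [ 0.5698 -0.1065  0.0867]
loL [0.4422 0.0165 0.041 ]
loR [ 0.4376 -0.0983  0.041 ]
trough fl [0.386 0.022 0.019]
trough fr [ 0.3815 -0.0991  0.019 ]
ring [ 0.5014 -0.0432  0.0595]
oc1 [ 0.5144 -0.0197  0.068 ]
oc2 [ 0.4689 -0.0689  0.06  ]
oc3 [ 0.5017 -0.0512  0.068 ]
rib tl [0.4155 0.1699 0.056 ]
rib tr [0.4125 0.107  0.056 ]
rib br [0.3924 0.1079 0.056 ]
rib bl [0.3954 0.1701 0.056 ]
base br [0.3868 0.095  0.022 ]
base bl [0.3926 0.185  0.022 ]
base tr [0.4198 0.0936 0.022 ]
stand l [ 0.4732 -0.1484  0.05  ]
[[-0.    -0.959 -0.284  0.073]
 [ 1.    -0.    -0.    -0.001]
 [ 0.    -0.284  0.959 -0.147]
 [ 0.     0.     0.     1.   ]] 373.60060739254914
```

```bash
python3 - <<'E'
from h import *
snap('wrist','w0')
print(proj('top',[.126,.51,.238])*1.4286,proj('top',[.3,.3,.24])*1.4286,proj('w0',[.404,.139,.05]),proj('w0',[.404,.139,.2]))
E
```

```text
[-100.20883804  638.88801117] [125.15911881 466.93255617] [ 27.87204612 478.40371036] [-89.81010614 659.51713224]
```

View pics/w0.png

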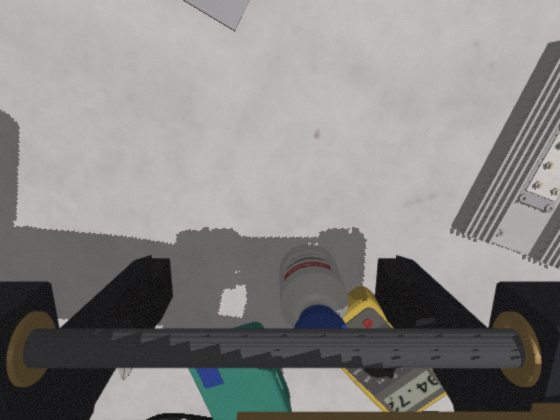

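```bash
python3 - <<'E'
from h import *
d=json.load(open('pics/scene.json'));d['rotation']=R.from_euler('xyz',d['rotation']).as_matrix().tolist();json.dump(d,open('pics/scene.json','w'))
print('scraper in scene',proj('scene',[.404,.139,.05]),proj('scene',[.3,.3,.2]),proj('scene',[.126,.51,.238]),'tip',proj('scene',[.484,-.182,.14]))
T=[(305,437),(312,465),(310,490),(410,532),(240,415),(385,525)]
S=[(75,260),(70,300),(130,328),(162,330),(130,300),(215,420),(85,250),(160,283)]
for t in T:
  for s in S:
    e1,r1=ray('top',t[0]/1.4286,t[1]/1.4286);e2,r2=ray('scene',*s);r1/=np.linalg.norm(r1);r2/=np.linalg.norm(r2)
    a,b=np.linalg.lstsq(np.c_[r1,-r2],e2-e1,rcond=None)[0];p=e1+a*r1;q=e2+b*r2
    if np.linalg.norm(p-q)<.015: print(t,s,((p+q)/2).round(3),np.linalg.norm(p-q).round(3))
E
python3 -c "
import cv2
a=cv2.imread('pics/top.png')[210:420,0:310];cv2.imwrite('pics/tl.png',cv2.resize(a,(800,542),interpolation=cv2.INTER_CUBIC))"
```

```text
scraper in scene [146.40704677 235.65199846] [ 12.81379497 142.9412087 ] [-180.43190718  117.84761399] tip [344.69438305 231.08894634]
(312, 465) (85, 250) [0.292 0.127 0.081] 0.005
(310, 490) (75, 260) [0.266 0.124 0.078] 0.008
(310, 490) (70, 300) [0.256 0.136 0.009] 0.002
(410, 532) (85, 250) [ 0.226 -0.002  0.164] 0.008
(240, 415) (85, 250) [0.354 0.244 0.005] 0.004
(385, 525) (75, 260) [0.228 0.028 0.137] 0.009
(385, 525) (85, 250) [0.235 0.025 0.149] 0.002
```

View pics/tl.png

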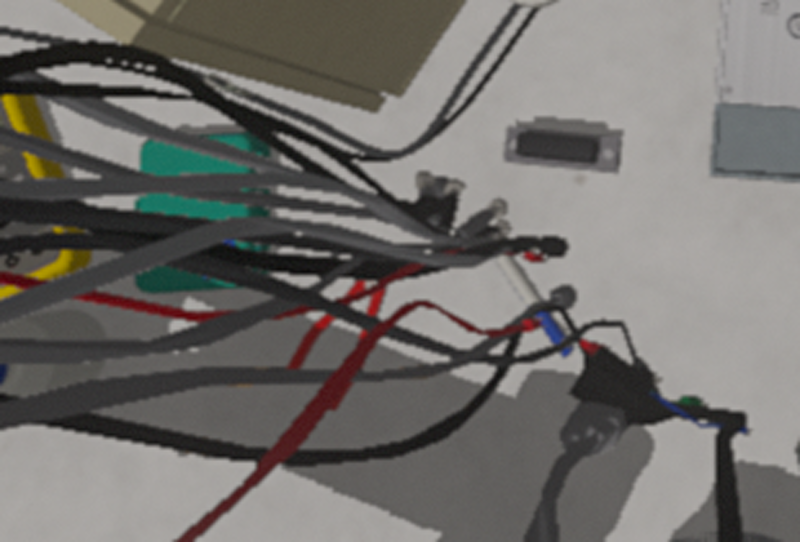

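```bash
python3 -m handwheel '{"travel":[[28,-37,0],[28,-37,0],[28,-37,0],[28,-37,0],[28,-37,0]],"twist":[[0,0,-0.138],[0,0,-0.138],[0,0,-0.138],[0,0,-0.138],[0,0,-0.138]]}' 88
```

```text
time_s: 0.7
tool_pos: [0.2663, 0.3231, 0.2387]
eef_rot: [3.141, 0.0, 2.205]
contact_force: [1.0, 0.6, 1.0]
gripper_width: 1.004
gripper_force: 0.0
```

```bash
python3 -m handwheel '{"travel":[[28,-37,0],[28,-37,0],[28,-37,0],[28,-37,0],[26,-36,0]],"twist":[[0,0,-0.138],[0,0,-0.138],[0,0,-0.138],[0,0,-0.138],[0,0,-0.138]]}' 
python3 -m handwheel '{"travel":[[0,0,0],[0,0,0]],"twist":[[0,0,0],[0,0,0]]}'
python3 - <<'E'
from h import *
snap('wrist','w1')
E
```

```text
time_s: 1.2
tool_pos: [0.4046, 0.1389, 0.2388]
eef_rot: [3.141, -0.0, 1.514]
contact_force: [-0.1, -0.3, 1.1]
gripper_width: 0.999
gripper_force: 0.0
time_s: 1.4
tool_pos: [0.4037, 0.1403, 0.2385]
eef_rot: [-3.141, -0.0, 1.519]
contact_force: [-0.8, 0.5, 0.0]
gripper_width: 0.998
gripper_force: 0.0
```

View pics/w1.png

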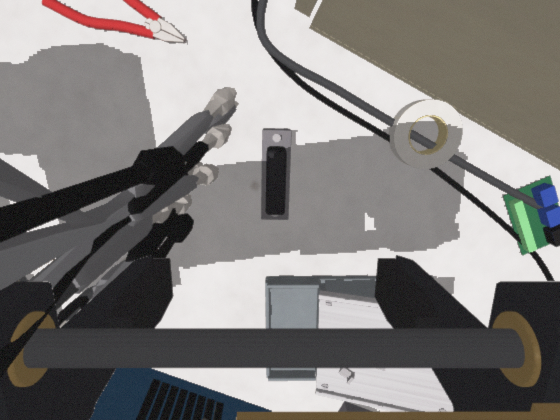

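```bash
python3 - <<'E'
from h import *
f=lambda t,u,v,z:print(t,pt('w1',u,v,z).round(4))
f('base tl',263,129,.022);f('tr',291.5,129,.022);f('bl',261,219,.022);f('br',289,219,.022)
f('rib tl',267,147,.056);f('tr',286,147,.056);f('rib bl',266,214,.056);f('br',285.5,214,.056)
for z in(0.02,.1,.2):f('tip',235,95,z);f('tip2',213,175,z);f('tip3',190,225,z)
f('tape',425,134,.019)
print(proj('top',pt('w1',235,95,.1))*1.4286,proj('top',pt('w1',235,95,.02))*1.4286,proj('top',pt('w1',235,95,.2))*1.4286)
E
```

```text
base tl [0.3961 0.1866 0.022 ]
tr [0.4233 0.1852 0.022 ]
bl [0.3887 0.0967 0.022 ]
br [0.4173 0.0953 0.022 ]
rib tl [0.3998 0.1734 0.056 ]
tr [0.4164 0.1726 0.056 ]
rib bl [0.3954 0.1122 0.056 ]
br [0.4134 0.1113 0.056 ]
tip [0.3718 0.2189 0.02  ]
tip2 [0.3438 0.1443 0.02  ]
tip3 [0.315  0.0934 0.02  ]
tip [0.3797 0.2176 0.1   ]
tip2 [0.3579 0.1594 0.1   ]
tip3 [0.3353 0.1196 0.1   ]
tip [0.3896 0.216  0.2   ]
tip2 [0.3754 0.1782 0.2   ]
tip3 [0.3607 0.1523 0.2   ]
tape [0.5517 0.1735 0.019 ]
[242.19663288 396.54344396] [255.17552996 403.74162796] [222.10848799 385.40242309]
```

```bash
python3 -m handwheel '{"travel":[[2,0,-25],[0,0,-25],[0,0,-25],[0,0,-25],[0,0,-20]],"twist":[[0,0,-0.013],[0,0,0],[0,0,0],[0,0,0],[0,0,0]]}' 60
python3 -m handwheel '{"travel":[[0,0,-12],[0,0,-12],[0,0,-10],[0,0,-10],[0,0,-8]],"twist":[[0,0,0],[0,0,0],[0,0,0],[0,0,0],[0,0,0]]}' 
```

```text
time_s: 1.95
tool_pos: [0.4046, 0.1421, 0.1176]
eef_rot: [-3.141, -0.0, 1.51]
contact_force: [-0.0, 0.0, 0.1]
gripper_width: 0.68
gripper_force: 0.0
time_s: 2.45
tool_pos: [0.4055, 0.1412, 0.0662]
eef_rot: [-3.142, -0.0, 1.508]
contact_force: [-0.5, -0.0, -0.5]
gripper_width: 0.68
gripper_force: 0.0
```

```bash
python3 -m handwheel '{"travel":[[0,0,-10],[0,0,-10],[0,0,-10],[0,0,-8],[0,0,0]],"twist":[[0,0,0],[0,0,0],[0,0,0],[0,0,0],[0,0,0]]}' 
python3 -m handwheel '{"travel":[[0,0,0],[0,0,0],[0,0,0],[0,0,0],[0,0,0]],"twist":[[0,0,0],[0,0,0],[0,0,0],[0,0,0],[0,0,0]]}' 0
```

```text
time_s: 2.95
tool_pos: [0.4052, 0.1406, 0.0277]
eef_rot: [-3.14, 0.0, 1.507]
contact_force: [-0.0, 0.2, -0.4]
gripper_width: 0.679
gripper_force: 0.0
time_s: 3.45
tool_pos: [0.4058, 0.1407, 0.0289]
eef_rot: [3.141, -0.0, 1.507]
contact_force: [0.0, -0.6, 0.5]
gripper_width: 0.257
gripper_force: 0.0
```

```bash
python3 -m handwheel '{"travel":[[0,0,0],[0,0,0],[0,0,0]],"twist":[[0,0,0],[0,0,0],[0,0,0]]}'
python3 -m handwheel '{"travel":[[0,0,20],[0,0,20],[0,0,30],[0,0,30],[0,0,30]],"twist":[[0,0,0],[0,0,0],[0,0,0],[0,0,0],[0,0,0]]}' 
```

```text
time_s: 3.75
tool_pos: [0.4057, 0.1407, 0.0288]
eef_rot: [3.142, 0.0, 1.507]
contact_force: [-0.6, -0.2, 1.0]
gripper_width: 0.201
gripper_force: 29.9
time_s: 4.25
tool_pos: [0.4054, 0.1407, 0.1598]
eef_rot: [-3.141, 0.0, 1.507]
contact_force: [0.4, 0.7, -0.7]
gripper_width: 0.201
gripper_force: 29.9
```

```bash
python3 -m handwheel '{"travel":[[27,-37,0],[27,-37,0],[27,-37,0],[26,-37,0],[26,-37,0]],"twist":[[-0.0025,-0.06,0.0044],[-0.0025,-0.06,0.0044],[-0.0025,-0.06,0.0044],[-0.0025,-0.06,0.0044],[-0.0025,-0.06,0.0044]]}'
python3 -m handwheel '{"travel":[[0,0,-10],[0,0,-10],[0,0,-8],[0,0,0],[0,0,0]],"twist":[[0,0,0],[0,0,0],[0,0,0],[0,0,0],[0,0,0]]}'
python3 - <<'E'
from h import *
s=ctrl.read_state();print(s['qpos'].round(2));M=rot(s).as_matrix();print(M.round(3))
y=-.042;Pm=R.from_euler('xyz',[0,-.3,y]).as_matrix();print(Pm.round(3));print((Pm.T@(s['tool_pos']-[.506,-.0434,.061])).round(4))
Rt=np.c_[Pm[:,1],Pm[:,0],-Pm[:,2]];print((R.from_matrix(Rt)*rot(s).inv()).as_rotvec().round(3))
snap('wrist','w2');snap('top','t2')
E
```

```text
time_s: 4.75
tool_pos: [0.5393, -0.046, 0.1586]
eef_rot: [2.839, -0.003, 1.529]
contact_force: [0.8, 0.5, -1.7]
gripper_width: 0.202
gripper_force: 29.9
time_s: 5.25
tool_pos: [0.5386, -0.0435, 0.1307]
eef_rot: [2.842, -0.003, 1.531]
contact_force: [0.3, -0.2, -0.7]
gripper_width: 0.198
gripper_force: 29.9
[-0.34  0.33  1.82  0.14  0.71 -0.39]
[[ 0.04   0.955  0.295]
 [ 0.999 -0.039 -0.009]
 [ 0.003  0.295 -0.955]]
[[ 0.954  0.042 -0.295]
 [-0.04   0.999  0.012]
 [ 0.296  0.     0.955]]
[0.0517 0.0013 0.057 ]
[-0.003  0.    -0.002]
```

View pics/w2.png

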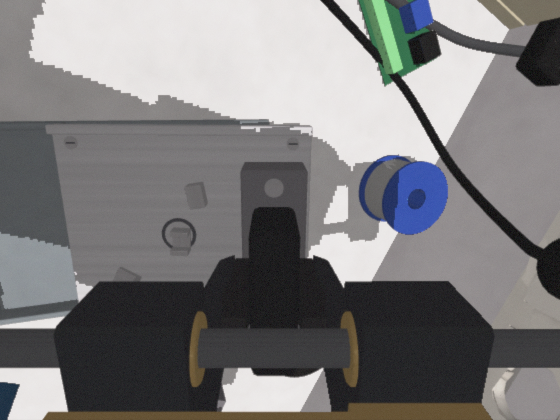

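```bash
python3 - <<'E'
from h import *
Pm=R.from_euler('xyz',[0,-.3,-.042]).as_matrix();P=np.array([.506,-.0434,.061])
def f(t,u,v,h=0):
    e,r=ray('w2',u,v);e=Pm.T@(e-P);r=Pm.T@r;q=e+r*(h-e[2])/r[2];print(t,q.round(4),(P+Pm@q).round(4))
f('ring',179,233);f('lo-left corner',49,128,.005);f('lo right',76,305,.005);f('hi left',312,128,.005);f('oc',196,195,.009);f('oc2',180,240,.009);f('oc3',125,278,.009);f('block tr',307,163,.052);f('tl',243,163,.052)
E
```

```text
ring [-0.0026  0.      0.    ] [ 0.5036 -0.0433  0.0602]
lo-left corner [-0.065   0.0599  0.005 ] [0.445  0.0191 0.0466]
lo right [-0.0662 -0.044   0.005 ] [ 0.4395 -0.0847  0.0462]
hi left [0.0722 0.06   0.005 ] [0.576  0.0137 0.0871]
oc [0.0105 0.025  0.009 ] [ 0.5144 -0.0188  0.0727]
oc2 [ 0.0001 -0.0009  0.009 ] [ 0.5034 -0.0441  0.0696]
oc3 [-0.0331 -0.0242  0.009 ] [ 0.4707 -0.0661  0.0598]
block tr [0.0659 0.0492 0.052 ] [0.5556 0.0037 0.1301]
tl [0.0397 0.0492 0.052 ] [0.5306 0.0048 0.1224]
```

```bash
python3 -m handwheel '{"travel":[[2,0,-7],[2,0,-7],[2,0,-6],[1,0,-3],[0,0,0]],"twist":[[0,0,0],[0,0,0],[0,0,0],[0,0,0],[0,0,0]]}'
python3 -m handwheel '{"travel":[[0,0,-1],[0,0,-1],[0,0,-1],[0,0,0]],"twist":[[0,0,0],[0,0,0],[0,0,0],[0,0,0]]}'
```

```text
time_s: 5.85
tool_pos: [0.5456, -0.0442, 0.107]
eef_rot: [2.842, -0.004, 1.529]
contact_force: [0.2, -0.1, -1.2]
gripper_width: 0.204
gripper_force: 29.9
time_s: 6.25
tool_pos: [0.5457, -0.0443, 0.1047]
eef_rot: [2.841, -0.003, 1.529]
contact_force: [-0.5, -0.4, -1.2]
gripper_width: 0.201
gripper_force: 29.9
```

```bash
python3 -m handwheel '{"travel":[[0,0,-1],[0,0,0]],"twist":[[0,0,0],[0,0,0]]}' | grep -E "pos|contact"
python3 -m handwheel '{"travel":[[0,0,-1],[0,0,0]],"twist":[[0,0,0],[0,0,0]]}'| grep -E "pos|contact"
python3 -m handwheel '{"travel":[[0,0,-1],[0,0,0]],"twist":[[0,0,0],[0,0,0]]}'| grep -E "pos|contact"
```

```text
tool_pos: [0.5457, -0.0443, 0.1037]
contact_force: [1.0, 0.8, -1.6]
tool_pos: [0.5458, -0.0443, 0.1028]
contact_force: [0.7, 0.1, -1.0]
tool_pos: [0.5458, -0.0442, 0.1025]
contact_force: [-5.4, 1.8, 8.6]
```

```bash
python3 -m handwheel '{"travel":[[-4.8,0.2,-1.2],[-7.6,0.3,-2.36],[-7.6,0.3,-2.36],[-7.6,0.3,-2.36],[-7.6,0.3,-2.36]],"twist":[[0,0,0],[0,0,0],[0,0,0],[0,0,0],[0,0,0]]}'
python3 -m handwheel '{"travel":[[-7.6,0.3,-2.36],[-7.6,0.3,-2.36],[-7.6,0.3,-2.36]],"twist":[[0,0,0],[0,0,0],[0,0,0]]}'
```

```text
time_s: 7.35
tool_pos: [0.5105, -0.0432, 0.0916]
eef_rot: [2.839, -0.003, 1.529]
contact_force: [2.4, 0.9, 4.5]
gripper_width: 0.205
gripper_force: 29.9
time_s: 7.65
tool_pos: [0.4878, -0.0423, 0.0845]
eef_rot: [2.839, -0.002, 1.529]
contact_force: [1.8, 0.2, 6.3]
gripper_width: 0.201
gripper_force: 29.9
```

```bash
python3 -m handwheel '{"travel":[[-7.6,0.3,-2.36],[-7.6,0.3,-2.36],[-7.6,0.3,-2.36],[-7.6,0.3,-2.36],[-7.6,0.3,-2.36]],"twist":[[0,0,0],[0,0,0],[0,0,0],[0,0,0],[0,0,0]]}'
python3 -m handwheel '{"travel":[[-7.6,0.3,-2.36],[-7.6,0.3,-2.36],[0,0,0],[0,0,0]],"twist":[[0,0,0],[0,0,0],[0,0,0],[0,0,0]]}'
python3 - <<'E'
from h import *
snap('wrist','w3');c=snap('top','t3')
a=cv2.imread('pics/w3.png');b=cv2.imread('pics/t3.png')[180:320,230:370]
cv2.imwrite('pics/c3.png',np.hstack([a[120:420,0:400],cv2.resize(b,(300,300),interpolation=cv2.INTER_CUBIC)]))
E
```

```text
time_s: 8.15
tool_pos: [0.4499, -0.0409, 0.0728]
eef_rot: [2.839, -0.002, 1.529]
contact_force: [3.3, 0.7, 6.8]
gripper_width: 0.2
gripper_force: 29.9
time_s: 8.55
tool_pos: [0.434, -0.0401, 0.0678]
eef_rot: [2.841, -0.003, 1.529]
contact_force: [-7.7, -3.3, 13.4]
gripper_width: 0.201
gripper_force: 30.0
```

View pics/c3.png

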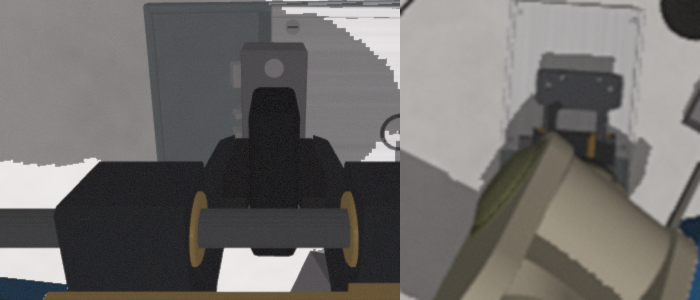

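```bash
python3 -m handwheel '{"travel":[[-3,0,10],[-6,0,20],[-6,0,30],[0,10,35],[0,20,35]],"twist":[[0,0,0],[0,0,0],[0,0,0],[0,0,0],[0,0,0]]}'
python3 -m handwheel '{"travel":[[0,20,10],[0,20,0],[0,20,0],[0,20,0],[0,10,0]],"twist":[[0.0025,0.06,-0.005],[0.0025,0.06,-0.005],[0.0025,0.06,-0.005],[0.0025,0.06,-0.005],[0.0025,0.06,-0.005]]}'
python3 - <<'E'
from h import *
s=ctrl.read_state();print(s['tool_pos'],s['gripper_force'])
snap('wrist','w4')
E
```

```text
time_s: 9.15
tool_pos: [0.4182, -0.01, 0.1985]
eef_rot: [2.843, -0.003, 1.527]
contact_force: [1.0, -0.2, -1.3]
gripper_width: 0.196
gripper_force: 30.0
time_s: 9.65
tool_pos: [0.4183, 0.0814, 0.2074]
eef_rot: [-3.138, 0.001, 1.505]
contact_force: [0.2, -0.1, -1.1]
gripper_width: 0.201
gripper_force: 30.0
[0.41833802 0.08139725 0.20738234] 29.95340837398544
```

View pics/w4.png

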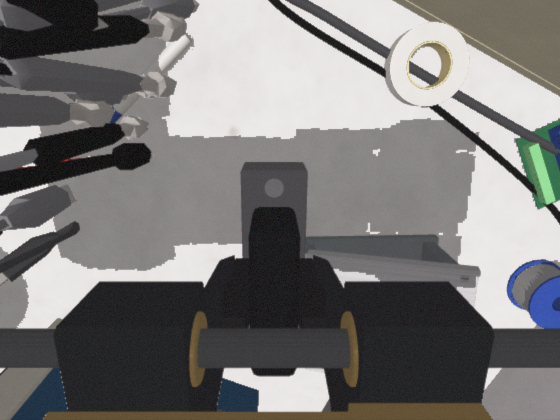

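```bash
python3 -m handwheel '{"travel":[[-6,30,0],[-6,29,0],[0,0,-40],[0,0,-40],[0,0,-40]],"twist":[[0,0,0],[0,0,0],[0,0,0],[0,0,0],[0,0,0]]}'
python3 -m handwheel '{"travel":[[0,0,-25],[0,0,-15],[0,0,-10],[0,0,-5],[0,0,0]],"twist":[[0,0,0],[0,0,0],[0,0,0],[0,0,0],[0,0,0]]}'
```

```text
time_s: 10.2
tool_pos: [0.4066, 0.1389, 0.0863]
eef_rot: [3.141, 0.0, 1.504]
contact_force: [0.3, 0.1, -2.2]
gripper_width: 0.203
gripper_force: 30.0
time_s: 10.7
tool_pos: [0.4074, 0.139, 0.0325]
eef_rot: [-3.142, 0.0, 1.504]
contact_force: [0.4, 0.1, -1.7]
gripper_width: 0.203
gripper_force: 30.0
```

```bash
python3 -m handwheel '{"travel":[[0,0,-2],[0,0,-1],[0,0,-1],[0,0,0]],"twist":[[0,0,0],[0,0,0],[0,0,0],[0,0,0]]}'
python3 -m handwheel '{"travel":[[0,0,0],[0,0,0],[0,0,0],[0,0,0],[0,0,0]],"twist":[[0,0,0],[0,0,0],[0,0,0],[0,0,0],[0,0,0]]}' 50
python3 -m handwheel '{"travel":[[0,0,10],[0,0,20],[0,0,30],[0,0,40],[0,0,45]],"twist":[[0,0,0],[0,0,0],[0,0,0],[0,0,0],[0,0,0]]}'
```

```text
time_s: 11.1
tool_pos: [0.4077, 0.1391, 0.0288]
eef_rot: [3.141, 0.0, 1.504]
contact_force: [-0.2, -0.7, 2.2]
gripper_width: 0.195
gripper_force: 30.0
time_s: 11.6
tool_pos: [0.4075, 0.1391, 0.0285]
eef_rot: [3.142, 0.0, 1.504]
contact_force: [-0.0, -0.2, 0.2]
gripper_width: 0.566
gripper_force: 0.0
time_s: 12.1
tool_pos: [0.4068, 0.1391, 0.1753]
eef_rot: [-3.141, 0.001, 1.504]
contact_force: [0.3, 0.5, 0.5]
gripper_width: 0.571
gripper_force: 0.0
```

```bash
python3 -m handwheel '{"travel":[[5,-20,25],[8,-40,25],[5,-40,20],[0,0,0]],"twist":[[0,0,-0.05],[0,0,-0.05],[0,0,-0.05],[0,0,0]]}' 88
python3 - <<'E'
from h import *
snap('wrist','w5');print(proj('w5',[.41,-.04,.01]),[proj('w5',[a,b,.015]).round(0).tolist() for a,b in((.386,.02),(.381,-.1),(.44,.016),(.437,-.1))])
E
python3 -m handwheel '{"travel":[[12,-45,10],[12,-45,10],[12,-45,5],[12,-45,0],[12,-44,0]],"twist":[[0,0,-0.056],[0,0,-0.056],[0,0,-0.056],[0,0,-0.056],[0,0,-0.056]]}'
python3 -m handwheel '{"travel":[[0,0,0],[0,0,0]],"twist":[[0,0,0],[0,0,0]]}'
python3 - <<'E'
from h import *
snap('wrist','w6');snap('top','t6');print([proj('w6',[.487,-.185,z]).round(0).tolist() for z in(.05,.14)])
E
```

```text
time_s: 12.5
tool_pos: [0.4267, 0.0358, 0.2465]
eef_rot: [3.136, 0.001, 1.348]
contact_force: [-0.0, 0.6, -1.0]
gripper_width: 0.906
gripper_force: 0.0
[272.36979392 242.02141584] [[237.0, 196.0], [259.0, 297.0], [289.0, 189.0], [308.0, 287.0]]
time_s: 13.05
tool_pos: [0.4857, -0.1855, 0.2683]
eef_rot: [-3.141, 0.0, 1.073]
contact_force: [0.6, -0.0, 0.3]
gripper_width: 0.997
gripper_force: 0.0
time_s: 13.25
tool_pos: [0.4854, -0.184, 0.2678]
eef_rot: [-3.14, -0.0, 1.074]
contact_force: [0.2, -0.4, -0.1]
gripper_width: 0.997
gripper_force: 0.0
[[275.0, 176.0], [276.0, 200.0]]
```

```bash
python3 - <<'E'
from h import *
a=cv2.imread('pics/w5.png');b=cv2.imread('pics/w6.png')
C=np.zeros((600,800,3),np.uint8);r=lambda i,w,h:cv2.resize(i,(w,h),interpolation=cv2.INTER_CUBIC)
C[:300,:400]=r(a[165:315,210:410],400,300);C[300:,:400]=r(a,400,300);C[:,400:]=r(b[50:350,175:375],400,600)
cv2.imwrite('pics/comp.png',C)
E
```

```text
(no output)
```

View pics/comp.png

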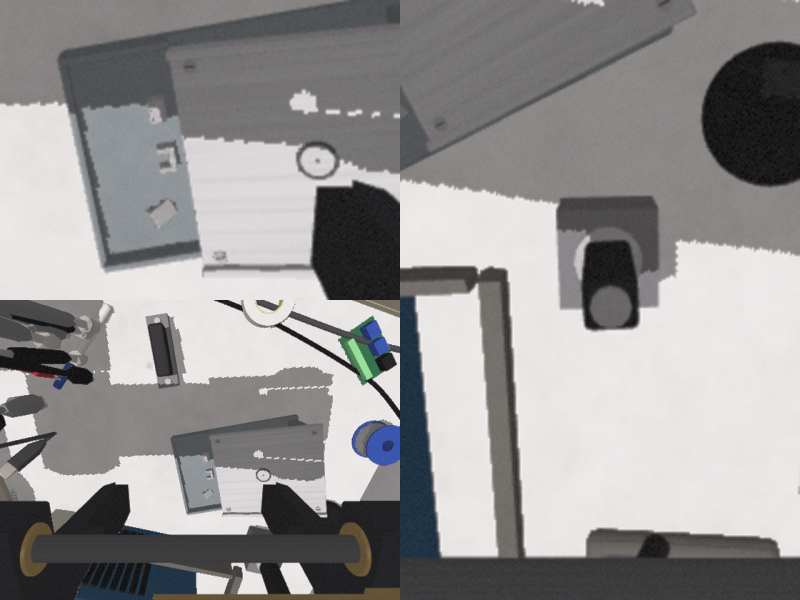

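```bash
python3 - <<'E'
from h import *
def tri(f1,a,f2,b):
    e1,r1=ray(f1,*a);e2,r2=ray(f2,*b);r1/=np.linalg.norm(r1);r2/=np.linalg.norm(r2)
    x,y=np.linalg.lstsq(np.c_[r1,-r2],e2-e1,rcond=None)[0];p=e1+x*r1;q=e2+y*r2;return ((p+q)/2).round(4),np.linalg.norm(p-q).round(4)
print('frame corner',tri('w6',(218,186),'top',(533/1.4286,358/1.4286)))
print('cap',pt('w6',280.5,203.5,.141),tri('w6',(280.5,203.5),'top',(560/1.4286,318/1.4286)))
print('flange',pt('w6',282,178.5,.055))
print('stand tl/tr',pt('w6',175+79,50+57,.05) if 0 else '',pt('w6',254,203,.05),pt('w6',304,203,.05))
for z in(.0595,.0602):print('ring',pt('w5',369,245,z))
s=ctrl.read_state();print(s['tool_pos'],s['qpos'].round(2))
E
```

```text
frame corner (array([ 0.441 , -0.1622,  0.0877]), np.float64(0.0011))
cap [ 0.48891806 -0.18920649  0.141     ] (array([ 0.4883, -0.1893,  0.1358]), np.float64(0.0023))
flange [ 0.49217327 -0.18916967  0.055     ]
stand tl/tr  [ 0.45497304 -0.19890011  0.05      ] [ 0.49948371 -0.22298316  0.05      ]
ring [ 0.50395931 -0.04468657  0.0595    ]
ring [ 0.50383016 -0.04436835  0.0602    ]
[ 0.48544358 -0.18313848  0.26842453] [-0.59  0.28  1.46 -0.    1.4  -0.09]
```

```bash
python3 -m handwheel '{"travel":[[4.5,-5.5,0],[0,0,-25],[0,0,-25],[0,0,-25],[0,0,-25]],"twist":[[0,0,0],[0,0,0],[0,0,0],[0,0,0],[0,0,0]]}' 42
python3 -m handwheel '{"travel":[[0,0,-20],[0,0,-20],[0,0,-18],[0,0,-15],[0,0,-5]],"twist":[[0,0,0],[0,0,0],[0,0,0],[0,0,0],[0,0,0]]}'
python3 - <<'E'
from h import *
snap('wrist','w7')
E
```

```text
time_s: 13.85
tool_pos: [0.4903, -0.1896, 0.1678]
eef_rot: [3.141, 0.0, 1.075]
contact_force: [-0.0, -0.4, -0.5]
gripper_width: 0.57
gripper_force: 0.0
time_s: 14.35
tool_pos: [0.4898, -0.1894, 0.0894]
eef_rot: [-3.14, 0.0, 1.075]
contact_force: [-0.4, -0.1, -0.8]
gripper_width: 0.478
gripper_force: 0.0
```

```bash
python3 -m handwheel '{"travel":[[0,0,0],[0,0,0],[0,0,0],[0,0,0],[0,0,0]],"twist":[[0,0,0],[0,0,0],[0,0,0],[0,0,0],[0,0,0]]}' 0
python3 -m handwheel '{"travel":[[0,0,0],[0,0,5],[0,0,10],[0,0,10],[0,0,0]],"twist":[[0,0,0],[0,0,0],[0,0,0],[0,0,0],[0,0,0]]}'
```

```text
time_s: 14.9
tool_pos: [0.4904, -0.1905, 0.0912]
eef_rot: [3.14, 0.0, 1.074]
contact_force: [-0.7, 1.5, 6.3]
gripper_width: 0.249
gripper_force: 30.0
time_s: 15.4
tool_pos: [0.4907, -0.1908, 0.1172]
eef_rot: [3.139, 0.001, 1.074]
contact_force: [0.1, -0.2, -1.9]
gripper_width: 0.247
gripper_force: 30.0
```

```bash
python3 -m handwheel '{"travel":[[0,0,25],[0,0,30],[0,0,30],[0,0,30],[0,0,18]],"twist":[[0,0,0],[0,0,0],[0,0,0],[0,0,0],[0,0,0]]}'
python3 -m handwheel '{"travel":[[-3,29,0],[-4,30,0],[-4,30,0],[-4,30,0],[-3,29,0]],"twist":[[-0.0025,-0.06,0],[-0.0025,-0.06,0],[-0.0025,-0.06,0],[-0.0025,-0.06,0],[-0.0025,-0.06,0]]}'
python3 -m handwheel '{"travel":[[0,0,-25],[0,0,-25],[0,0,-20],[0,0,-15],[0,0,0]],"twist":[[0,0,0],[0,0,0],[0,0,0],[0,0,0],[0,0,0]]}'
cat > chk.py <<'E'
from h import *
s=ctrl.read_state();n=R.from_euler('xyz',[0,-.3,-.042]).as_matrix()[:,2];M=rot(s).as_matrix()
ring=np.array([.503,-.0437,.06]);z=-M[:,2];tip=s['tool_pos']-.084*z
print('angerr rotvec',np.cross(z,n).round(4),'tip-ring',(tip-ring).round(4),'h',((tip-ring)@n).round(4),'target shift',((ring-tip)-((ring-tip)@n)*n).round(4),s['contact_force'].round(1),s['gripper_force'])
E
python3 chk.py
python3 - <<'E'
from h import *
s=ctrl.read_state();z=-rot(s).as_matrix()[:,2];tip=s['tool_pos']-.084*z
c=snap('scene','s8');p=proj('scene',tip);print(p,proj('scene',s['tool_pos']),'ring',proj('scene',[.503,-.0437,.06]))
h=cv2.cvtColor(c['image'],cv2.COLOR_BGR2HSV);u,v=p.astype(int)
y0,x0=v-30,u-20;m=h[y0:v+15,x0:u+20]
b=(m[...,0]>10)&(m[...,0]<30)&(m[...,1]>60)
print(u,v);[print(v-30+i,''.join('#' if b[i,j] else ('.' if m[i,j,2]>120 else ('-' if m[i,j,2]>60 else 'x')) for j in range(m.shape[1]))) for i in range(m.shape[0])]
E
```

```text
time_s: 15.9
tool_pos: [0.4903, -0.1905, 0.2508]
eef_rot: [3.139, 0.001, 1.074]
contact_force: [0.4, -0.4, -0.9]
gripper_width: 0.247
gripper_force: 30.0
time_s: 16.4
tool_pos: [0.4715, -0.0412, 0.2485]
eef_rot: [2.868, -0.131, 1.092]
contact_force: [0.4, 0.6, -0.2]
gripper_width: 0.242
gripper_force: 30.0
time_s: 16.9
tool_pos: [0.471, -0.042, 0.1618]
eef_rot: [2.874, -0.13, 1.091]
contact_force: [0.1, -0.8, -1.1]
gripper_width: 0.249
gripper_force: 30.0
angerr rotvec [-0.001  -0.0036 -0.0003] tip-ring [-0.0075  0.0008  0.0215] h 0.0227 target shift [ 0.0008 -0.0005  0.0002] [ 0.1 -0.8 -1.1] 29.983105359133333
[268.54307079 232.75396915] [257.08126893 190.1918196 ] ring [271.98230505 243.02774472]
268 232
202 ...-xxxxxxxxxxxxxxxxx-....-.............
203 ....xxxxxxxxxxxxxxxxx-...--.-........-..
204 ....xxxxxxxxxxxxxxxxx-----........------
205 ....-xxxxxxxxxxxxxxxxx---.......-.-..---
206 ....-xxxxxxxxxxxxxxxxx--............----
207 .....xxxxxxxxxxxxxxxxx---............--x
208 ....--xxxxxxxxxxxxxxxx---............---
209 ....---xxxxxxxxxxxxxx-----..............
210 ...----xxxxxxxxxxxx-
[... 940 characters left out ...]
---####------------------
232 ------------------###-------------------
233 ----------------------------------------
234 ----------------------------------------
235 ----------------------------------------
236 ----------------------------------------
237 ----------------------------------..----
238 ------------------------------.......---
239 -------------------------.............--
240 -----------------.---..................-
241 -------------..-........................
242 ---------.--............................
243 ----..--................................
244 .-......................................
245 ........................................
246 ........................................
```

```bash
python3 -m handwheel '{"travel":[[2,-0.3,-5],[2,-0.3,-5],[1,0,-4],[0.8,0,-2.2],[0,0,0]],"twist":[[0,0.003,0],[0,0,0],[0,0,0],[0,0,0],[0,0,0]]}'|grep -E contact
python3 -m handwheel '{"travel":[[0,0,0],[0.6,0,-1.9],[0,0,0],[0,0,0]],"twist":[[0,0,0],[0,0,0],[0,0,0],[0,0,0]]}'|grep -E contact
python3 chk.py
```

```text
contact_force: [-0.0, 0.9, -1.2]
contact_force: [0.4, 1.0, -1.3]
angerr rotvec [ 0.0003 -0.003   0.0001] tip-ring [-0.     -0.0003  0.0051] h 0.0048 target shift [-0.0014  0.0004 -0.0004] [ 0.4  1.  -1.3] 29.98308423673734
```

```bash
python3 -m handwheel '{"travel":[[0.6,0,-1.9],[0,0,0],[0,0,0]],"twist":[[0,0,0],[0,0,0],[0,0,0]]}'|grep -E contact;python3 chk.py
python3 -m handwheel '{"travel":[[0.6,0,-1.9],[0,0,0],[0,0,0]],"twist":[[0,0,0],[0,0,0],[0,0,0]]}'|grep -E contact;python3 chk.py
python3 -m handwheel '{"travel":[[0.6,0,-1.9],[0,0,0],[0,0,0]],"twist":[[0,0,0],[0,0,0],[0,0,0]]}'|grep -E contact;python3 chk.py
```

```text
contact_force: [0.0, 1.2, -0.9]
angerr rotvec [ 0.0002 -0.0031  0.0001] tip-ring [ 0.0006 -0.0003  0.0031] h 0.0028 target shift [-0.0014  0.0003 -0.0004] [ 0.   1.2 -0.9] 29.983191748615354
contact_force: [0.2, 0.3, -0.6]
angerr rotvec [ 0.0002 -0.0031  0.0001] tip-ring [ 0.0012 -0.0003  0.0012] h 0.0008 target shift [-0.0014  0.0003 -0.0004] [ 0.2  0.3 -0.6] 29.983172630891204
contact_force: [-0.4, -0.5, -0.5]
angerr rotvec [ 0.0004 -0.0027  0.0002] tip-ring [ 0.0019 -0.0004 -0.0006] h -0.0011 target shift [-0.0016  0.0004 -0.0005] [-0.4 -0.5 -0.5] 29.983413687441498
```

```bash
python3 -m handwheel '{"travel":[[0.3,0,-1.9],[0,0,0],[0,0,0]],"twist":[[0,0,0],[0,0,0],[0,0,0]]}'|grep -E contact;python3 chk.py
python3 -m handwheel '{"travel":[[0,0,0]],"twist":[[0,0,0]]}'|grep -E contact
python3 -m handwheel '{"travel":[[0,0,0]],"twist":[[0,0,0]]}'|grep -E contact
python3 -m handwheel '{"travel":[[0,0,0]],"twist":[[0,0,0]]}'|grep -E contact
python3 -m handwheel '{"travel":[[0.3,0,-1.9],[0,0,0],[0,0,0]],"twist":[[0,0,0],[0,0,0],[0,0,0]]}'|grep -E contact;python3 chk.py
python3 -m handwheel '{"travel":[[0,0,0]],"twist":[[0,0,0]]}'|grep -E contact
python3 -m handwheel '{"travel":[[0,0,0]],"twist":[[0,0,0]]}'|grep -E contact
python3 -m handwheel '{"travel":[[0,0,0]],"twist":[[0,0,0]]}'|grep -E contact
```

```text
contact_force: [0.6, 0.5, 0.7]
angerr rotvec [ 0.0004 -0.0025  0.0002] tip-ring [ 0.0023 -0.0004 -0.0024] h -0.003 target shift [-0.0014  0.0004 -0.0004] [0.6 0.5 0.7] 29.98494858853519
contact_force: [0.5, -0.2, 1.3]
contact_force: [-0.1, 0.1, 1.2]
contact_force: [0.5, -0.8, 1.0]
contact_force: [1.3, 0.4, 1.4]
angerr rotvec [ 0.0003 -0.0031  0.0001] tip-ring [ 0.0024 -0.0004 -0.0045] h -0.005 target shift [-0.0009  0.0003 -0.0003] [1.3 0.4 1.4] 29.985801740549505
contact_force: [0.7, -1.2, 2.3]
contact_force: [1.0, 0.4, 1.1]
contact_force: [0.5, -1.1, 1.0]
```

```bash
python3 -m handwheel '{"travel":[[0,0,0],[0,0,0],[0,0,0],[0,0,0],[0,0,0]],"twist":[[0,0,0],[0,0,0],[0,0,0],[0,0,0],[0,0,0]]}'; python3 chk.py; python3 -c "
from workcell import ctrl
print(ctrl.hand_in())"
```

```text
time_s: 20.45
tool_pos: [0.4808, -0.043, 0.1359]
eef_rot: [2.873, -0.129, 1.091]
contact_force: [0.6, -0.7, 1.4]
gripper_width: 0.248
gripper_force: 30.0
angerr rotvec [ 0.0003 -0.003   0.0001] tip-ring [ 0.0024 -0.0003 -0.0044] h -0.005 target shift [-0.0009  0.0003 -0.0003] [ 0.6 -0.7  1.4] 29.985761339776218
the job is handed in; nothing more can be done
None
```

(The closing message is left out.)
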